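# Everything back on its own mat on the pressing shelf

### The job

The four things on the pressing shelf have been put back in each other's places. Put each on its own: the button jar in the middle of the round cork coaster, the steel ham stand in the middle of the white tile, the yellow hook tub in the middle of the rubber mat and square with it, and the seam roller lengthwise in the middle of the wooden tray; you may use the empty iron rest as a free spot on the way, but it must end up empty. Carry the heavy-headed roller level, keep the glass jar upright and set it down gently, and leave the press light where it is.

Things in the scene. Friction and masses are not known exactly. Their poses are not given: they have to be found in the camera images.
- jar: round glass jar of buttons with a ridged metal screw lid, standing upright; glass 62 mm diameter and 62 mm high (the top 8 mm is a sloping shoulder), lid 58 mm diameter and 16 mm high (78 mm in all), about 0.28 kg. Origin at the centre of its underside, z up; grasp across the glass about 42 mm up.
- stand: stainless steel ham stand, 0.5 kg: round foot 84 mm across, a low cone up to 12 mm; upright stem 26 mm across; on it a U-shaped cradle of 26 mm wide strip along its x axis, 130 mm tip to tip, its bottom 58 mm up, its tips 93 mm up. Origin at the centre of the foot's underside, z up. Grasp stem and strip across its y axis (26 mm) at 46 to 50 mm up, between the tips. It may face any way at the end.
- tub: yellow plastic open oblong tub with spare steel hanger hooks in it (tips up to 10 mm above the rim): 84 mm along its x axis, 60 mm along y, 56 mm high, walls 3 mm, about 0.16 kg. Origin at the centre of its underside, z up; grasp across the 60 mm sides about 32 mm up.
- roller: seam roller lying flat, 184 mm long, 0.26 kg: wooden handle 24 mm wide, 26 mm high, from x = -92 to +48 mm; at the +x end a fork 46 mm wide (from +45 mm) and heavy steel barrel, 30 mm diameter, centre at +77 mm. Origin on its underside at the middle of its length, x towards the head, z up. Balances at x = +25 mm, on the handle; grasp there across y (24 mm), fingertips just above what it lies on.
- coaster: round cork coaster fixed to the shelf, 110 mm diameter, 6 mm thick; place of the jar. Origin at the centre of its underside, on the shelf (z = 0).
- tile: square white ceramic tile fixed to the shelf, 110 x 110 mm, 6 mm thick; place of the ham stand. Origin at the centre of its underside (z = 0).
- mat: oblong dark rubber mat fixed to the shelf, 120 mm along its x axis, 90 mm along y, 6 mm thick; place of the tub, whose long sides lie along the mat's long sides (either way round). Origin at the centre of its underside (z = 0).
- tray: shallow dark wooden tray fixed to the shelf, 234 mm along its x axis, 104 mm along y; floor 6 mm above the shelf, inside 226 x 96 mm, lip 4 mm wide and 3 mm above the floor; place of the roller, lying along the tray's x axis (head at either end). Origin at the centre of its underside (z = 0).
- iron_rest: empty grey silicone iron rest fixed to the shelf, shaped like an iron's sole: 200 mm along its x axis, 110 mm wide at the blunt end, and still over 100 mm wide 25 mm beyond the origin, pointed at +x, 6 mm thick. The iron is out: a free spot to set one thing down for a while. Origin at the middle of its length, on its underside (z = 0).
- light: white round press-button light, 74 mm diameter, 28 mm high, loose on the shelf beyond the mats; leave it alone. Origin at the centre of its underside.
Not all that is in view belongs to the job. Of the things like the tub, leave any that is green or red; of the rest the larger one is meant.

How it is judged:
By the outcome, as a careful person would: the job done as asked, in the order asked, and still so for the second after the job is handed in, with the robot touching nothing.
It also fails if it takes over 136 s, if anything falls off the work surface, if the arm or the gripper's body presses on something with over 40 N, if the wrist force passes 120 N, or if a joint passes its speed limit or range.

### The arm

A 7-joint arm with a two-finger parallel gripper is mounted at the origin on the work surface. World frame = base frame: x ahead of the robot, y to its left, z up, the work surface at z = 0. Lengths are in m, angles in rad, forces in N, time in s.
With the tool pointing down it reaches from about 0.425 to 0.925 m from the base axis. Payload 6.8 kg.
Tool frame: the origin (TCP) lies midway between the tips of the shut fingers; the grasp point (between the pads) lies 19 mm behind it; z points along the fingers, y is the line along which they close (so a half turn about z gives the same grasp; the last joint's range is limited). The gripper opens to 85 mm and grips with 20 to 120 N. Pads are 22 mm wide; open, the fingers measure 114 mm over their backs; the gripper's body (76 mm by 85 mm) begins 54 mm behind the grasp point. The pads swing forward as they close: fully open they stand 13 mm farther back than shut.
Start: joints at [-1.435, 0.477, 0.022, 1.555, -0.011, 1.109, -0.083], TCP at [0.163, 0.655, 0.231] pointing down, gripper open.
Joint ranges: [-2.96, 2.96], [-0.34, 2.1], [-1.41, 1.46], [0.24, 2.44], [-1.37, 4.51], [0.17, 1.92], [-2.96, 2.96]. Speed limits (rad/s): [2.39, 2.39, 3.14, 3.14, 3.14, 3.14, 3.14].

### API

Orientations are given as a rotation vector (axis times angle).
In Python, from bench import status, vision, r gives the robot as it stands. The module is installed in compiled form; this text tells all that it offers.
- The arm moves only by the shell command python3 -m handwheel 'ROWS' [OPENING] [FORCE]. ROWS is JSON, a list of rows, each an object with "dp": the shift along the tool's x, y, z in m, a list of three; "delta_rot": the turn, a rotation vector about the tool's x, y, z in rad, a list of three. In form: [{"dp": [x, y, z], "delta_rot": [rx, ry, rz]}, ...]. A call has 1 to 12 rows; each row is the pose to reach, as a shift and turn from the pose commanded when the call began, along the tool's axes at that moment; what a row does not reach only later rows make up. A row lasts 1/8 s, in which the tool goes at most 62.5 mm and 10.7 degrees, less where a joint would pass 70% of its speed; a pose out of reach is approached as far as the arm can. A call with a gripper value outside its range is refused whole. OPENING is the opening, from 0 (shut) to 1 (fully open), set as the call begins (- or left out, the last holds). The fingers move at their own pace and stop on an object; FORCE is the grip in N (left out, the last holds). Time passes only in rows, so rows that repeat a pose let the fingers close. It gives the time, the measured TCP pose, the force, the opening and the grip force at its end, in the units of the state.
- status.get_obs(): the state, without advancing time (a new reading comes with each control period).
- vision.grab_frame(name): name is "scene" or "top" or "wrist"; returns a dict with "img" (420x560x3 uint8, blue, green, red), "fovy" (degrees; the focal length in pixels is half the picture's height over the tangent of half this angle, whatever the lens; pixels are square), "cx", "cy" (the principal point, pixels), "world_from_camera" (4x4, takes a point from camera to world coordinates). Camera axes: x right, y up, looking along -z (the intrinsics and any distortion apply to the point x, -y, -z); pixel columns grow to the right and rows downward; lengths in m; the calibration is good to about 2 mm. A picture is of the moment at which its call begins. There is no depth.
- r.hand_in(): hands the job in; it is judged then, once.
The state is a dict: "clock": time; "joints": joint angles; "qvel": joint speeds; "tau": joint torques, N m; "tcp_pos": TCP position; "orientation": TCP orientation; "contact_force": force on the tool from outside, world axes, zero at the start; "moment": the same for the moment, N m; "grip_width": finger opening in m; "gripper_force": force on a finger pad.
Only numpy, scipy, OpenCV 4.12 (cv2) and the standard library are available. Lean on these libraries where they do the work, as an engineer would, in place of code of your own. Each camera call takes 0.05 s, during which the arm holds its last target. There are 200 camera calls.

## Working session

There is one attempt and no reset: what is moved stays moved. The work goes in short steps, Python scripts to look and compute and a shell command to move; the robot and the scene stay as the last step left them, time stands still between calls to the robot, and variables do not carry over. Pictures are saved under pics/ and viewed, at most 20 in all, crops included, and the job is handed in when it is done.

```bash
mkdir -p pics; ls; python3 - <<'E'
from bench import status, vision, r
import cv2, numpy as np
o=status.get_obs(); print({k:np.round(v,3).tolist() for k,v in o.items()})
for n in ("scene","top","wrist"):
    f=vision.grab_frame(n); cv2.imwrite(f"pics/{n}0.png",f["img"]); print(n,{k:(np.round(v,3).tolist() if k!="img" else 0) for k,v in f.items()})
E
```

```text
pics
{'clock': 0.0, 'joints': [-1.435, 0.478, 0.022, 1.556, -0.011, 1.109, -0.083], 'qvel': [-0.001, 0.0, -0.0, 0.0, -0.0, -0.002, 0.001], 'tau': [-0.0, -59.646, 1.608, -28.119, 0.013, 0.01, 0.0], 'tcp_pos': [0.163, 0.654, 0.23], 'orientation': [-0.382, -3.118, 0.003], 'contact_force': [-0.044, 0.304, 0.437], 'moment': [0.002, -0.013, 0.033], 'gripper_force': 0.0, 'grip_width': 0.085}
scene {'img': 0, 'fovy': 54.908, 'cx': 269.9, 'cy': 208.765, 'world_from_camera': [[-0.876, -0.296, 0.381, 0.957], [0.482, -0.51, 0.713, 0.728], [-0.017, 0.808, 0.589, 0.654], [0.0, 0.0, 0.0, 1.0]]}
top {'img': 0, 'fovy': 52.091, 'cx': 278.523, 'cy': 216.847, 'world_from_camera': [[0.014, 0.993, -0.121, 0.405], [-1.0, 0.013, -0.015, -0.016], [-0.013, 0.121, 0.993, 1.163], [0.0, 0.0, 0.0, 1.0]]}
wrist {'img': 0, 'fovy': 58.618, 'cx': 281.428, 'cy': 210.865, 'world_from_camera': [[0.241, -0.922, -0.304, 0.087], [0.971, 0.228, 0.078, 0.674], [-0.003, -0.314, 0.95, 0.372], [0.0, 0.0, 0.0, 1.0]]}
```

View pics/top0.png

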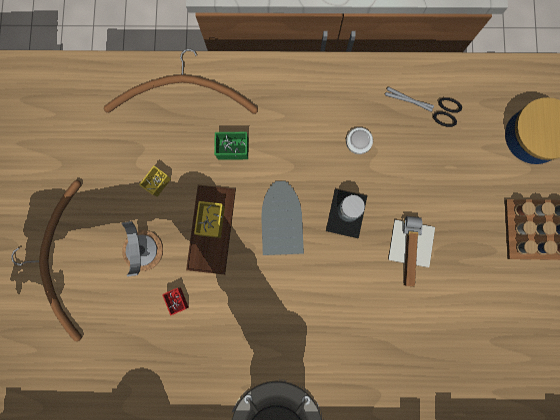

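View pics/scene0.png

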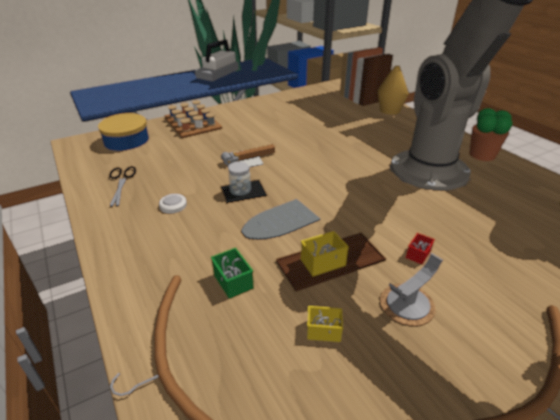

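The top view has four tub-like things: a larger yellow one at (209,219), a small yellow one at (153,179), a green one at (232,145) and a red one at (175,301). The larger yellow one fits the description, and it sits on the tray. The stand is on the coaster (145,250), the jar on the mat (350,208) and the roller on the tile (410,245). The iron rest at (282,220) is empty. I'll confirm this in an enlarged crop.

```bash
python3 - <<'E'
import cv2
a=cv2.imread("pics/top0.png")
cv2.imwrite("pics/crop0.png",cv2.resize(a[165:325,115:445],None,fx=2.4,fy=2.4,interpolation=cv2.INTER_CUBIC))
h=cv2.cvtColor(a,cv2.COLOR_BGR2HSV)
for n,p in dict(coaster=(128,265),coaster2=(155,265),tub=(200,235),tray=(205,262),tray2=(228,200),rest=(282,220),mat=(335,225),tile=(395,255),tile2=(428,250),handle=(411,265),wood=(320,300),woodsh=(120,200),stand=(133,240),barrel=(413,222)).items(): print(n,h[p[1],p[0]])
E
```

```text
coaster [ 15 113 163]
coaster2 [ 14 114 139]
tub [ 23 159  64]
tray [ 10 127  76]
tray2 [ 11 138  83]
rest [ 94  17 119]
mat [105  14  37]
tile [ 33  12 199]
tile2 [ 34  10 196]
handle [ 13 130 133]
wood [ 17 101 164]
woodsh [ 18 100  79]
stand [ 98   7 150]
barrel [113   7 148]
```

View pics/crop0.png

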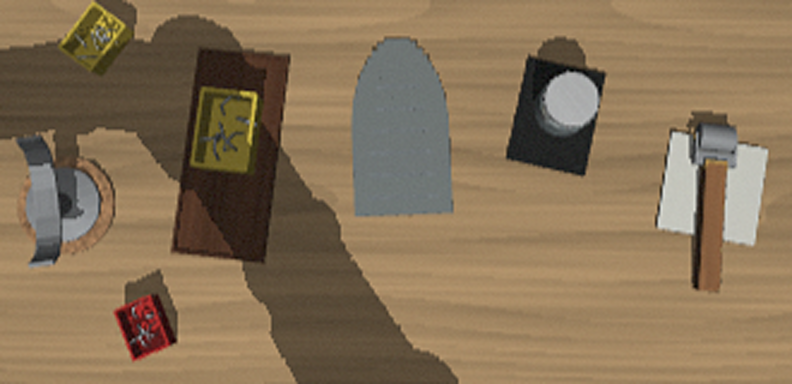

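The crop confirms it: the larger yellow tub with hooks (crop 225,130) stands on the dark tray, and the small yellow one (97,37) is a decoy. Next I'll measure everything.

```bash
cat > h.py <<'E'
import numpy as np, cv2
from scipy.spatial.transform import Rotation as R
from bench import status, vision
def grab(n,save=None):
    f=vision.grab_frame(n)
    if save: cv2.imwrite(f"pics/{save}.png",f["img"])
    return f
def toworld(f,uv,z):
    uv=np.atleast_2d(np.asarray(uv,float)); F=f["img"].shape[0]/2/np.tan(np.radians(f["fovy"])/2)
    T=np.array(f["world_from_camera"]); d=np.c_[(uv[:,0]-f["cx"])/F,-(uv[:,1]-f["cy"])/F,-np.ones(len(uv))]@T[:3,:3].T
    return T[:3,3]+d*((z-T[2,3])/d[:,2])[:,None]
def topix(f,P):
    F=f["img"].shape[0]/2/np.tan(np.radians(f["fovy"])/2); T=np.array(f["world_from_camera"])
    q=(np.atleast_2d(P)-T[:3,3])@T[:3,:3]; return np.c_[f["cx"]-F*q[:,0]/q[:,2], f["cy"]+F*q[:,1]/q[:,2]]
def mask(f,lo,hi,roi=None):
    m=cv2.inRange(cv2.cvtColor(f["img"],cv2.COLOR_BGR2HSV),lo,hi)
    if roi: k=np.zeros_like(m); x0,y0,x1,y1=roi; k[y0:y1,x0:x1]=m[y0:y1,x0:x1]; m=k
    return m
def big(m):
    return max(cv2.findContours(m,cv2.RETR_EXTERNAL,cv2.CHAIN_APPROX_NONE)[0],key=cv2.contourArea)
def rect(pts):  # world min-area rect: centre, sizes, yaw of long side (deg)
    (c,s,a)=cv2.minAreaRect((np.asarray(pts)[:,:2]*1000).astype(np.float32))
    if s[0]<s[1]: s=(s[1],s[0]); a+=90
    return np.round(c,1),np.round(s,1),round((a+90)%180-90,1)
def go(xyz,yaw):
    """dp, rotvec in tool axes to bring TCP to xyz, pointing down, tool y axis along yaw (deg, mod 180)"""
    o=status.get_obs(); R0=R.from_rotvec(o["orientation"]); best=None
    for k in (0,180):
        t=np.radians(yaw+k); y=np.array([np.cos(t),np.sin(t),0]); z=np.array([0,0,-1.]); x=np.cross(y,z)
        rv=(R0.inv()*R.from_matrix(np.c_[x,y,z])).as_rotvec()
        if best is None or np.linalg.norm(rv)<np.linalg.norm(best): best=rv
    print("dp",np.round(R0.inv().apply(np.array(xyz)-o["tcp_pos"]),4).tolist(),"rot",np.round(best,3).tolist(),"| pos",np.round(o["tcp_pos"],4),"w",round(o["grip_width"],4),"j7",round(o["joints"][6],2),"t",round(o["clock"],2))
E
python3 - <<'E'
from h import *
f=grab("top")
def show(n,m,z):
    c=big(m)[:,0]; print(n,rect(toworld(f,cv2.convexHull(c)[:,0],z)),cv2.boundingRect(c))
show("mat",mask(f,(0,0,20),(180,60,50),(320,180,375,245)),.006)
show("tile",mask(f,(0,0,170),(180,40,255),(385,215,440,275)),.006)
show("tray",mask(f,(0,105,30),(14,255,130),(180,180,245,280)),.009)
show("rest",mask(f,(85,8,60),(110,40,200),(255,170,310,262)),.006)
show("tub",mask(f,(20,140,40),(35,255,255),(190,190,230,245)),.062)
m=mask(f,(0,108,60),(15.5,255,255),(118,228,170,275)); c=big(m)[:,0]
p=toworld(f,c,.006)
h=toworld(f,cv2.convexHull(c)[:,0],.006); print("coaster hull circ",cv2.minEnclosingCircle((h[:,:2]*1000).astype(np.float32)))
m=mask(f,(8,115,90),(15,255,200),(395,215,425,290)); show("handle z20",m,.032)
m=mask(f,(90,0,40),(130,40,255),(400,210,425,235)); show("barrel",m,.025)
# jar lid
m=mask(f,(0,0,120),(180,30,255),(335,190,367,222)); c=big(m)[:,0]; (u,v),rr=cv2.minEnclosingCircle(c); print("lid",u,v,rr,toworld(f,[u,v],.084))
for n,uv,z in (("tray",[(197.9,185),(235.8,187.9),(225.4,274.2),(186.7,269.2)],.009),): print(rect(toworld(f,uv,z)))
E
```

```text
mat (array([ 558., -182.]), array([117.4,  88.7]), -12.1) (326, 189, 37, 49)
tile (array([ 473.9, -390.3]), array([108.9,  40.2]), -10.0) (416, 225, 19, 42)
tray (array([510.7, 183.7]), array([235. , 105.1]), -5.5) (186, 185, 50, 90)
rest (array([544.5,  -6.3]), array([195.7, 107.9]), 3.2) (262, 182, 41, 73)
tub (array([531.3, 179.5]), array([90.3, 70. ]), -5.8) (194, 201, 31, 37)
coaster hull circ ((450.96234130859375, 365.5102844238281), 54.3756217956543)
handle z20 (array([ 435.4, -347.8]), array([137.2,  22.6]), -4.7) (406, 233, 11, 54)
barrel (array([ 524.9, -354.5]), array([44.8, 44.6]), 88.5) (404, 217, 18, 18)
lid 352.0185241699219 206.6212158203125 11.99767780303955 [[ 0.56436143 -0.1856685   0.084     ]]
(array([511. , 181.8]), array([235. , 104.6]), -5.3)
```

```bash
python3 -c "
from h import *
go([.53,.18,.22],84.3)"
```

```text
dp [-0.4708, -0.3721, 0.0112] rot [-0.001, 0.0, -0.144] | pos [0.1629 0.6547 0.2307] w 0.0858 j7 -0.08 t 0.2
```

```bash
python3 -m handwheel '[{"dp":[-0.47,-0.372,0.011],"delta_rot":[0,0,-0.144]},{"dp":[-0.47,-0.372,0.011],"delta_rot":[0,0,-0.144]},{"dp":[-0.47,-0.372,0.011],"delta_rot":[0,0,-0.144]},{"dp":[-0.47,-0.372,0.011],"delta_rot":[0,0,-0.144]},{"dp":[-0.47,-0.372,0.011],"delta_rot":[0,0,-0.144]},{"dp":[-0.47,-0.372,0.011],"delta_rot":[0,0,-0.144]},{"dp":[-0.47,-0.372,0.011],"delta_rot":[0,0,-0.144]},{"dp":[-0.47,-0.372,0.011],"delta_rot":[0,0,-0.144]},{"dp":[-0.47,-0.372,0.011],"delta_rot":[0,0,-0.144]},{"dp":[-0.47,-0.372,0.011],"delta_rot":[0,0,-0.144]},{"dp":[-0.47,-0.372,0.011],"delta_rot":[0,0,-0.144]},{"dp":[-0.47,-0.372,0.011],"delta_rot":[0,0,-0.144]}]'
python3 - <<'E'
from h import *
go([.53,.18,.22],84.3)
f=grab("wrist","w1")
h=cv2.cvtColor(f["img"],cv2.COLOR_BGR2HSV); print(topix(f,[[.53,.18,.062]]))
m=mask(f,(20,120,40),(35,255,255)); c=big(m)[:,0]; print(cv2.boundingRect(c), rect(toworld(f,cv2.convexHull(c)[:,0],.062)))
E
```

```text
clock: 1.7
tcp_pos: [0.5287, 0.1813, 0.2201]
orientation: [-0.156, -3.137, -0.001]
contact_force: [-0.9, 0.6, -0.6]
grip_width: 0.0852
gripper_force: 0.0
dp [-0.0014, -0.0011, 0.0001] rot [0.0, -0.001, 0.0] | pos [0.5287 0.1813 0.2201] w 0.0852 j7 1.11 t 1.7
[[279.59821849 188.85346234]]
(246, 134, 78, 108) (array([531.4, 183.9]), array([91.5, 62. ]), -5.8)
```

View pics/w1.png

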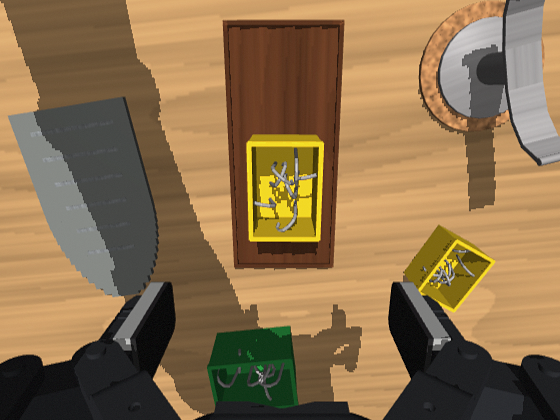

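The wrist view shows the tub's bright rim from about (248,141) to (322,241). It is on the tray, whose corners are (223,21) and (333,267), and it is nearly centred under the tool.

```bash
python3 - <<'E'
from h import *
f=grab("wrist")
m=mask(f,(22,150,150),(35,255,255),(235,120,335,260)); c=np.vstack([x[:,0] for x in cv2.findContours(m,0,1)[0]]); print("tub",cv2.boundingRect(c), rect(toworld(f,cv2.convexHull(c)[:,0],.062)))
print("tubpick",rect(toworld(f,[(247.5,140.5),(322.5,140.5),(321.5,241.5),(247.5,241.5)],.062)))
print("tray",rect(toworld(f,[(223,20),(344,19),(333,267),(235.5,267.5)],.009)))
m=mask(f,(85,5,30),(125,60,200),(5,90,170,300)); c=big(m)[:,0]; print("rest",rect(toworld(f,cv2.convexHull(c)[:,0],.006)))
m=mask(f,(5,110,100),(16,255,255),(415,0,500,140)); c=big(m)[:,0]; h=cv2.convexHull(c)[:,0]; h=h[(h[:,0]<480)]; p=toworld(f,h,.006)[:,:2]
A=np.c_[2*p,np.ones(len(p))]; s=np.linalg.lstsq(A,(p**2).sum(1),rcond=None)[0]; print("coaster",s[:2],np.sqrt(s[2]+s[0]**2+s[1]**2),len(p))
go([.5315,.182,.05],84.2)
E
```

```text
tub (246, 135, 77, 107) (array([531.4, 183.8]), array([90.8, 61.8]), -5.8)
tubpick (array([533.9, 184.4]), array([86.7, 64.1]), -5.6)
tray (array([512.3, 186.4]), array([233.1, 102.7]), -5.2)
rest (array([467.1,  -9.2]), array([79.8,  5.2]), -87.0)
coaster [0.45047333 0.33428059] 0.06327883932616077 5
dp [-0.0032, 0.0002, 0.1702] rot [0.0, -0.001, 0.004] | pos [0.5284 0.1821 0.2202] w 0.0855 j7 1.11 t 1.8
```

```bash
python3 -m handwheel '[{"dp":[-0.005,-0.002,0.06],"delta_rot":[0,0,0.003]},{"dp":[-0.005,-0.002,0.12],"delta_rot":[0,0,0.003]},{"dp":[-0.005,-0.002,0.17],"delta_rot":[0,0,0.003]},{"dp":[-0.005,-0.002,0.195],"delta_rot":[0,0,0.003]},{"dp":[-0.005,-0.002,0.202],"delta_rot":[0,0,0.003]},{"dp":[-0.005,-0.002,0.202],"delta_rot":[0,0,0.003]}]'; python3 -m handwheel '[{"dp":[0,0,0],"delta_rot":[0,0,0]},{"dp":[0,0,0],"delta_rot":[0,0,0]},{"dp":[0,0,0],"delta_rot":[0,0,0]},{"dp":[0,0,0],"delta_rot":[0,0,0]},{"dp":[0,0,0],"delta_rot":[0,0,0]},{"dp":[0,0,0],"delta_rot":[0,0,0]}]' 0.3 30
python3 -c "
from h import *
go([.5,-.0063,.22],78)"
```

```text
clock: 2.55
tcp_pos: [0.5341, 0.179, 0.0187]
orientation: [0.16, 3.137, 0.001]
contact_force: [0.1, -0.6, 0.1]
grip_width: 0.0851
gripper_force: 0.0
clock: 3.3
tcp_pos: [0.5351, 0.1789, 0.0198]
orientation: [0.161, 3.135, 0.003]
contact_force: [-1.3, 0.6, 6.5]
grip_width: 0.0595
gripper_force: 33.5
dp [0.0155, -0.1875, -0.2006] rot [0.002, 0.002, 0.107] | pos [0.5351 0.1789 0.0198] w 0.0595 j7 1.19 t 3.3
```

```bash
python3 -m handwheel '[{"dp":[0,0,-0.02],"delta_rot":[0,0,0]},{"dp":[0,0,-0.06],"delta_rot":[0,0,0]},{"dp":[0,-0.02,-0.08],"delta_rot":[0,0,0.107]},{"dp":[0,-0.07,-0.08],"delta_rot":[0,0,0.107]},{"dp":[0,-0.12,-0.08],"delta_rot":[0,0,0.107]},{"dp":[0,-0.165,-0.08],"delta_rot":[0,0,0.107]},{"dp":[0,-0.186,-0.06],"delta_rot":[0,0,0.107]},{"dp":[0,-0.186,-0.03],"delta_rot":[0,0,0.107]},{"dp":[0,-0.186,-0.01],"delta_rot":[0,0,0.107]},{"dp":[0,-0.186,-0.002],"delta_rot":[0,0,0.107]},{"dp":[0,-0.186,0],"delta_rot":[0,0,0.107]},{"dp":[0,-0.186,0],"delta_rot":[0,0,0.107]}]'; python3 -m handwheel '[{"dp":[0,0,0],"delta_rot":[0,0,0]},{"dp":[0,0,0],"delta_rot":[0,0,0]},{"dp":[0,0,0],"delta_rot":[0,0,0]},{"dp":[0,0,-0.03],"delta_rot":[0,0,0]},{"dp":[0,0,-0.09],"delta_rot":[0,0,0]},{"dp":[0,0,-0.15],"delta_rot":[0,0,0]},{"dp":[0,0,-0.2],"delta_rot":[0,0,0]},{"dp":[0,0,-0.2],"delta_rot":[0,0,0]}]' 1
python3 -c "
from h import *
go([.45,-.35,.22],84)"
```

```text
clock: 4.8
tcp_pos: [0.5146, -0.0071, 0.0195]
orientation: [-0.329, -3.124, -0.0]
contact_force: [-4.2, -0.3, 7.4]
grip_width: 0.06
gripper_force: 34.1
clock: 5.8
tcp_pos: [0.5176, -0.0068, 0.2224]
orientation: [0.328, 3.116, 0.004]
contact_force: [0.4, 0.5, -0.4]
grip_width: 0.0857
gripper_force: 0.0
dp [-0.0054, -0.3498, 0.0013] rot [0.003, 0.008, -0.105] | pos [ 0.5176 -0.0068  0.2224] w 0.0857 j7 1.34 t 5.8
```

```bash
python3 -m handwheel '[{"dp":[-0.03,-0.35,0],"delta_rot":[0,0,-0.105]},{"dp":[-0.03,-0.35,0],"delta_rot":[0,0,-0.105]},{"dp":[-0.03,-0.35,0],"delta_rot":[0,0,-0.105]},{"dp":[-0.03,-0.35,0],"delta_rot":[0,0,-0.105]},{"dp":[-0.03,-0.35,0],"delta_rot":[0,0,-0.105]},{"dp":[-0.03,-0.35,0],"delta_rot":[0,0,-0.105]},{"dp":[-0.03,-0.35,0],"delta_rot":[0,0,-0.105]},{"dp":[-0.03,-0.35,0],"delta_rot":[0,0,-0.105]},{"dp":[-0.03,-0.35,0],"delta_rot":[0,0,-0.105]}]'
python3 - <<'E'
from h import *
go([.482,-.352,.22],85)
f=grab("wrist","w2"); print(topix(f,[[.4822,-.3517,.032],[.4573,-.3496,.032]]))
E
```

```text
clock: 6.92
tcp_pos: [0.4719, -0.3537, 0.2177]
orientation: [-0.161, -3.137, -0.002]
contact_force: [-0.6, 0.0, -0.0]
grip_width: 0.0852
gripper_force: 0.0
dp [-0.0099, 0.0027, -0.0023] rot [0.001, -0.001, -0.015] | pos [ 0.4719 -0.3537  0.2177] w 0.0852 j7 2.18 t 6.92
[[284.27774511 190.27705708]
 [283.84390887 162.91757697]]
```

View pics/w2.png

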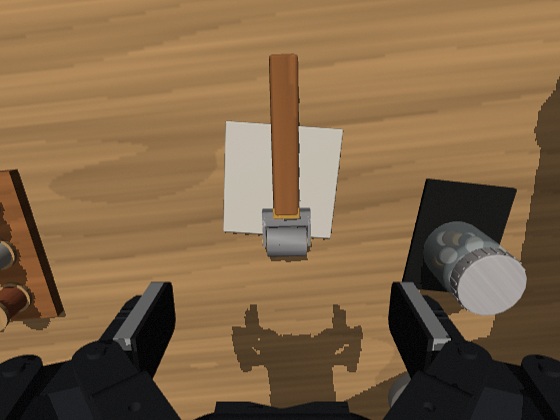

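The wrist view shows the roller's handle from its end at (284,54) to the fork at (287,213), with the barrel at (287,241). The tile's corners are (226,121), (343,129), (330,238) and (223,232). The jar is on the mat at right.

```bash
python3 - <<'E'
from h import *
f=grab("wrist"); print("cam",np.array(f["world_from_camera"])[:3,3].round(3))
print("tile",rect(toworld(f,[(226,121),(343,129),(330.5,238.5),(223,232)],.006)))
print("end top/bot",toworld(f,[284,54],.032).round(4),toworld(f,[284,54],.006).round(4))
print("forkstart .032/.025",toworld(f,[286.8,210],.032).round(4), "collar",toworld(f,[286.8,217],.03).round(4))
print("barrel",toworld(f,[287,241],.034).round(4))
m=mask(f,(5,110,60),(16,255,200),(262,50,305,215)); c=big(m)[:,0]; print("handle",rect(toworld(f,cv2.convexHull(c)[:,0],.032)),cv2.boundingRect(c))
print("mat",rect(toworld(f,[(427,179),(516,188)],.006)))
E
```

```text
cam [ 0.394 -0.345  0.359]
tile (array([ 481.4, -355.4]), array([110. , 109.4]), -9.6)
end top/bot [[ 0.3689 -0.3408  0.032 ]] [[ 0.3668 -0.3404  0.006 ]]
forkstart .032/.025 [[ 0.5013 -0.3515  0.032 ]] collar [[ 0.5088 -0.3522  0.03  ]]
barrel [[ 0.5312 -0.3542  0.034 ]]
handle (array([ 435.3, -348.3]), array([139.7,  35.9]), -5.8) (262, 50, 43, 165)
mat (array([ 501.1, -170.8]), array([88.3,  0. ]), 78.3)
```

```bash
python3 -m handwheel '[{"dp":[-0.012,0.004,0.06],"delta_rot":[0,0,-0.01]},{"dp":[-0.012,0.004,0.1],"delta_rot":[0,0,-0.01]},{"dp":[-0.012,0.004,0.13],"delta_rot":[0,0,-0.01]},{"dp":[-0.012,0.004,0.14],"delta_rot":[0,0,-0.01]},{"dp":[-0.012,0.004,0.14],"delta_rot":[0,0,-0.01]}]'
python3 -c "
from h import *
go([.484,-.3505,.011],85.3)"
```

```text
clock: 7.65
tcp_pos: [0.4839, -0.3525, 0.0785]
orientation: [-0.148, -3.138, -0.0]
contact_force: [0.0, -0.6, 0.4]
grip_width: 0.0854
gripper_force: 0.0
dp [0.0001, 0.002, 0.0675] rot [0.0, -0.0, -0.012] | pos [ 0.4839 -0.3525  0.0785] w 0.0854 j7 2.26 t 7.65
```

```bash
python3 -m handwheel '[{"dp":[0,0.002,0.04],"delta_rot":[0,0,-0.012]},{"dp":[0,0.002,0.06],"delta_rot":[0,0,-0.012]},{"dp":[0,0.002,0.067],"delta_rot":[0,0,-0.012]},{"dp":[0,0.002,0.067],"delta_rot":[0,0,-0.012]}]'; python3 -m handwheel '[{"dp":[0,0,0],"delta_rot":[0,0,0]},{"dp":[0,0,0],"delta_rot":[0,0,0]},{"dp":[0,0,0],"delta_rot":[0,0,0]},{"dp":[0,0,0],"delta_rot":[0,0,0]},{"dp":[0,0,0],"delta_rot":[0,0,0]},{"dp":[0,0,0],"delta_rot":[0,0,0]},{"dp":[0,0,0],"delta_rot":[0,0,0]}]' 0.1 60; python3 -m handwheel '[{"dp":[0,0,-0.01],"delta_rot":[0,0,0]},{"dp":[0,0,-0.03],"delta_rot":[0,0,0]},{"dp":[0,0,-0.03],"delta_rot":[0,0,0]},{"dp":[0,0,-0.03],"delta_rot":[0,0,0]}]'
python3 -c "
from h import *
print(status.get_obs()['moment'])
go([.5115,.1845,.12],84.7); grab('scene','s1')"
```

```text
clock: 8.15
tcp_pos: [0.4841, -0.3512, 0.0118]
orientation: [0.131, 3.139, -0.001]
contact_force: [-0.0, -0.0, 0.1]
grip_width: 0.0857
gripper_force: 0.0
clock: 9.02
tcp_pos: [0.4842, -0.3511, 0.0118]
orientation: [0.13, 3.138, -0.001]
contact_force: [-1.0, 0.6, 5.1]
grip_width: 0.0228
gripper_force: 59.8
clock: 9.52
tcp_pos: [0.484, -0.3506, 0.0415]
orientation: [0.13, 3.139, 0.0]
contact_force: [-0.4, 0.6, -2.5]
grip_width: 0.023
gripper_force: 59.0
[ 0.03475571 -0.02727877  0.0416452 ]
dp [0.0167, 0.5355, -0.0785] rot [0.0, 0.0, 0.01] | pos [ 0.484  -0.3506  0.0415] w 0.023 j7 2.29 t 9.53
```

View pics/s1.png

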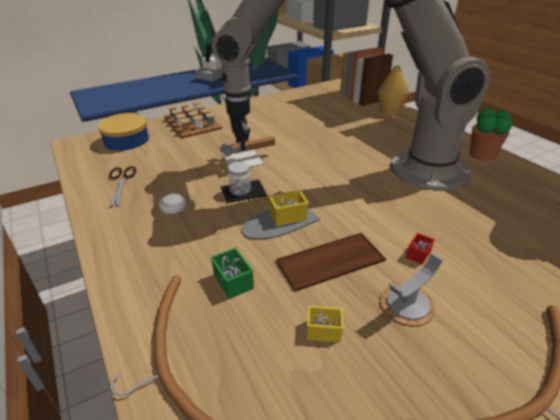

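```bash
python3 -m handwheel '[{"dp":[0,0,-0.03],"delta_rot":[0,0,0]},{"dp":[0,0.01,-0.07],"delta_rot":[0,0,0]},{"dp":[0,0.04,-0.11],"delta_rot":[0,0,0]},{"dp":[-0.003,0.08,-0.12],"delta_rot":[0,0,0]},{"dp":[-0.006,0.13,-0.12],"delta_rot":[0,0,0]},{"dp":[-0.01,0.18,-0.12],"delta_rot":[0,0,0]},{"dp":[-0.01,0.23,-0.12],"delta_rot":[0,0,0]},{"dp":[-0.01,0.28,-0.12],"delta_rot":[0,0,0]},{"dp":[-0.01,0.33,-0.12],"delta_rot":[0,0,0.01]},{"dp":[-0.01,0.38,-0.12],"delta_rot":[0,0,0.01]},{"dp":[-0.01,0.42,-0.12],"delta_rot":[0,0,0.01]},{"dp":[-0.01,0.45,-0.12],"delta_rot":[0,0,0.01]}]'; python3 -m handwheel '[{"dp":[0,0.03,0],"delta_rot":[0,0,0]},{"dp":[0,0.055,0.01],"delta_rot":[0,0,0]},{"dp":[0,0.075,0.04],"delta_rot":[0,0,0]},{"dp":[0,0.085,0.08],"delta_rot":[0,0,0]},{"dp":[0,0.085,0.11],"delta_rot":[0,0,0]},{"dp":[0,0.085,0.12],"delta_rot":[0,0,0]},{"dp":[0,0.085,0.12],"delta_rot":[0,0,0]},{"dp":[0,0.085,0.12],"delta_rot":[0,0,0]}]'
python3 -c "
from h import *
go([.5364,.1822,.012],84.7); grab('wrist','w3')"
```

```text
clock: 11.08
tcp_pos: [0.5305, 0.099, 0.1607]
orientation: [-0.143, -3.137, 0.0]
contact_force: [-0.2, 0.4, -3.3]
grip_width: 0.0227
gripper_force: 59.4
clock: 12.08
tcp_pos: [0.5399, 0.1815, 0.0424]
orientation: [0.147, 3.136, 0.001]
contact_force: [0.4, 0.7, -3.0]
grip_width: 0.023
gripper_force: 59.3
dp [0.0036, 0.0003, 0.0304] rot [0.001, 0.002, -0.001] | pos [0.5399 0.1815 0.0424] w 0.023 j7 1.25 t 12.07
```

View pics/w3.png

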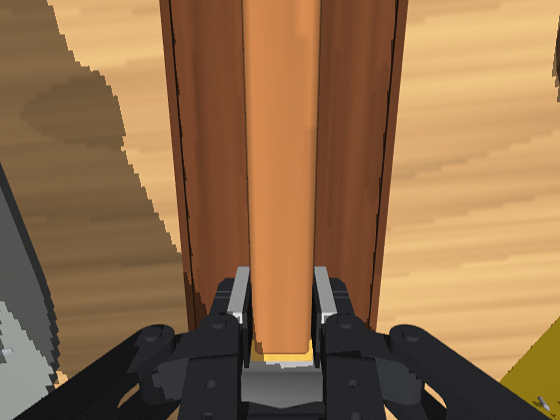

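The handle is held between the tray's lips, centred at about column 282 against a tray centre of about 285 at row 200. I'll lower and release it, then check.

```bash
python3 -m handwheel '[{"dp":[0.0035,0.0005,0.015],"delta_rot":[0,0,0]},{"dp":[0.0035,0.0005,0.025],"delta_rot":[0,0,0]},{"dp":[0.0035,0.0005,0.029],"delta_rot":[0,0,0]},{"dp":[0.0035,0.0005,0.0305],"delta_rot":[0,0,0]},{"dp":[0.0035,0.0005,0.0305],"delta_rot":[0,0,0]}]'; python3 -m handwheel '[{"dp":[0,0,0],"delta_rot":[0,0,0]},{"dp":[0,0,0],"delta_rot":[0,0,0]},{"dp":[0,0,0],"delta_rot":[0,0,0]},{"dp":[0,0,0],"delta_rot":[0,0,0]},{"dp":[0,0,-0.03],"delta_rot":[0,0,0]},{"dp":[0,0,-0.09],"delta_rot":[0,0,0]},{"dp":[0,0,-0.15],"delta_rot":[0,0,0]},{"dp":[0,0,-0.2],"delta_rot":[0,0,0]},{"dp":[0,0,-0.22],"delta_rot":[0,0,0]},{"dp":[0,0,-0.22],"delta_rot":[0,0,0]}]' 0.7
python3 - <<'E'
from h import *
go([.46,.33,.22],90)
f=grab("wrist","w4"); t=grab("top","t1")
E
```

```text
clock: 12.75
tcp_pos: [0.5346, 0.1822, 0.0118]
orientation: [-0.146, -3.136, -0.0]
contact_force: [-7.4, -2.7, 15.5]
grip_width: 0.0228
gripper_force: 61.7
clock: 14.0
tcp_pos: [0.5365, 0.1827, 0.2323]
orientation: [0.146, 3.135, 0.003]
contact_force: [0.4, -0.7, -0.1]
grip_width: 0.0596
gripper_force: 0.0
dp [0.0898, 0.1396, 0.0124] rot [0.002, 0.003, -0.093] | pos [0.5365 0.1827 0.2323] w 0.0596 j7 1.15 t 14.0
```

View pics/w4.png

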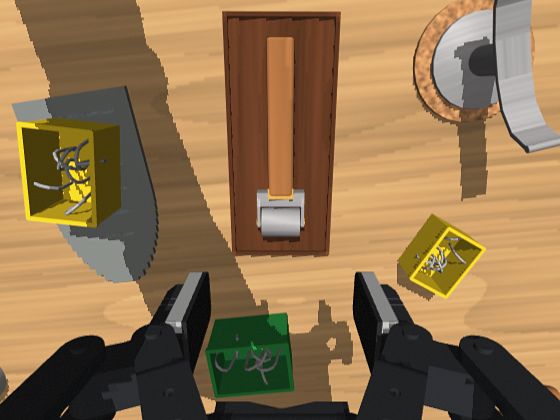

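The roller lies in the tray, with its handle end at (280,37) and barrel edge at (280,237). The tray's corners are (223,12), (340,13), (328,256) and (234,255).

```bash
python3 - <<'E'
from h import *
f=grab("wrist")
q=[(223,11.5),(340.5,12.5),(328,256),(233,255)]
print("tray",rect(toworld(f,q,.009)))
e=toworld(f,[280.5,37],.030)[0]; b=toworld(f,[279.5,237.5],.015)[0]; print(e,b,(e+b)/2,np.hypot(*(b-e)[:2]),np.degrees(np.arctan2(*(b-e)[[1,0]])))
p=toworld(f,[(421,30),(413,65),(420,95),(440,117),(462,124),(445,8)],.006)[:,:2]
s=np.linalg.lstsq(np.c_[2*p,np.ones(len(p))],(p**2).sum(1),rcond=None)[0]; print("coaster",s[:2],np.sqrt(s[2]+s[0]**2+s[1]**2))
t=grab("top")
m=cv2.bitwise_or(mask(t,(0,0,170),(180,40,255),(380,205,445,285)),0); c=big(m)[:,0]; print("tile top",rect(toworld(t,cv2.convexHull(c)[:,0],.006)))
E
```

```text
tray (array([510.2, 183.9]), array([231.5, 101.9]), -5.7)
[0.41710771 0.1923955  0.03      ] [0.60226862 0.17405575 0.015     ] [0.50968817 0.18322563 0.0225    ] 0.18606694366471804 -5.656560371697631
coaster [0.45045546 0.36523989] 0.05497949545817146
tile top (array([ 479. , -356.4]), array([110.6, 108.7]), -9.9)
```

```bash
python3 -m handwheel '[{"dp":[0.095,0.14,-0.01],"delta_rot":[0,0,0]},{"dp":[0.095,0.14,-0.01],"delta_rot":[0,0,0]},{"dp":[0.095,0.14,-0.01],"delta_rot":[0,0,0]},{"dp":[0.095,0.17,-0.01],"delta_rot":[0,0,0]},{"dp":[0.095,0.17,-0.01],"delta_rot":[0,0,0]},{"dp":[0.095,0.17,-0.01],"delta_rot":[0,0,0]},{"dp":[0.095,0.17,-0.01],"delta_rot":[0,0,0]}]' 1
python3 - <<'E'
from h import *
go([.45,.365,.24],84)
f=grab("wrist","w5")
E
```

```text
clock: 15.08
tcp_pos: [0.4571, 0.3588, 0.2403]
orientation: [-0.149, -3.138, 0.002]
contact_force: [0.4, 0.2, -0.3]
grip_width: 0.0852
gripper_force: 0.0
dp [0.0077, 0.0055, 0.0003] rot [-0.001, -0.0, 0.01] | pos [0.4571 0.3588 0.2403] w 0.0852 j7 0.79 t 15.07
```

View pics/w5.png

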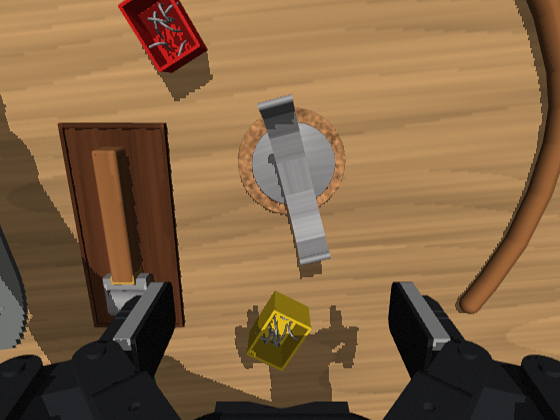

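The stand is in the middle of the coaster. Its cradle tips are at (276,101) and (314,259), its foot is centred near (294,163), and the small yellow decoy is clear at (280,330).

```bash
python3 - <<'E'
from h import *
f=grab("wrist")
q=[(259,102),(293,96),(329.5,256.5),(298.5,263.5)]
P=toworld(f,q,.099)
a,b=(P[0]+P[1])/2,(P[2]+P[3])/2; print("tips",a,b,"mid",(a+b)/2,np.hypot(*(b-a)[:2]),np.degrees(np.arctan2(*(b-a)[[1,0]])))
p=toworld(f,[(239,160),(345,162),(292,107),(252,196),(335,130),(333,196)],.006)[:,:2]
s=np.linalg.lstsq(np.c_[2*p,np.ones(len(p))],(p**2).sum(1),rcond=None)[0]; print("coaster",s[:2],np.sqrt(s[2]+s[0]**2+s[1]**2))
print("foot",toworld(f,[(252,162),(335,162)],.008))
go([(a+b)[0]/2,(a+b)[1]/2,.11],90+np.degrees(np.arctan2(*(b-a)[[1,0]])))
E
```

```text
tips [0.38690823 0.36184883 0.099     ] [0.51764085 0.38064375 0.099     ] mid [0.45227454 0.37124629 0.099     ] 0.13207674985411563 8.181136170388093
coaster [0.45312422 0.37031778] 0.054237668207306015
foot [[0.4476388  0.33011101 0.008     ]
 [0.45549413 0.41345975 0.008     ]]
dp [0.0059, 0.0115, 0.1307] rot [-0.0, -0.0, -0.237] | pos [0.4571 0.3592 0.2407] w 0.0853 j7 0.79 t 15.18
```

```bash
python3 -m handwheel '[{"dp":[0.006,0.0105,0.03],"delta_rot":[0,0,-0.12]},{"dp":[0.006,0.0105,0.07],"delta_rot":[0,0,-0.237]},{"dp":[0.006,0.0105,0.11],"delta_rot":[0,0,-0.237]},{"dp":[0.006,0.0105,0.15],"delta_rot":[0,0,-0.237]},{"dp":[0.006,0.0105,0.185],"delta_rot":[0,0,-0.237]},{"dp":[0.006,0.0105,0.203],"delta_rot":[0,0,-0.237]},{"dp":[0.006,0.0105,0.206],"delta_rot":[0,0,-0.237]},{"dp":[0.006,0.0105,0.206],"delta_rot":[0,0,-0.237]}]'; python3 -m handwheel '[{"dp":[0,0,0],"delta_rot":[0,0,0]},{"dp":[0,0,0],"delta_rot":[0,0,0]},{"dp":[0,0,0],"delta_rot":[0,0,0]},{"dp":[0,0,0],"delta_rot":[0,0,0]},{"dp":[0,0,0],"delta_rot":[0,0,0]},{"dp":[0,0,0],"delta_rot":[0,0,0]},{"dp":[0,0,0],"delta_rot":[0,0,0]},{"dp":[0,0,-0.01],"delta_rot":[0,0,0]},{"dp":[0,0,-0.03],"delta_rot":[0,0,0]},{"dp":[0,0,-0.03],"delta_rot":[0,0,0]}]' 0.1 70
python3 - <<'E'
from h import *
print(status.get_obs()["contact_force"])
go([.48,-.356,.034],98.2)
grab("wrist","w6")
E
```

```text
clock: 16.18
tcp_pos: [0.4524, 0.3718, 0.0358]
orientation: [-0.226, 3.132, 0.002]
contact_force: [0.7, 0.7, 0.9]
grip_width: 0.0854
gripper_force: 0.0
clock: 17.42
tcp_pos: [0.4523, 0.3719, 0.0658]
orientation: [-0.226, 3.132, 0.002]
contact_force: [0.5, 1.1, -5.3]
grip_width: 0.0244
gripper_force: 69.3
[ 0.53237845  1.09221133 -5.32263561]
dp [0.0772, -0.7244, 0.0307] rot [0.001, 0.002, 0.001] | pos [0.4523 0.3719 0.0658] w 0.0244 j7 1.04 t 17.43
```

View pics/w6.png

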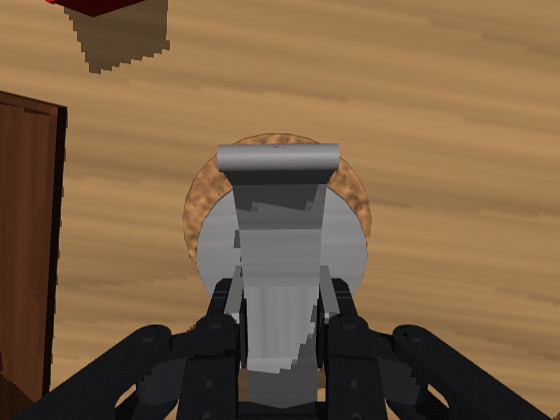

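```bash
python3 -m handwheel '[{"dp":[0,0,-0.03],"delta_rot":[0,0,0]},{"dp":[0,0,-0.07],"delta_rot":[0,0,0]},{"dp":[0.002,-0.02,-0.1],"delta_rot":[0,0,0]},{"dp":[0.006,-0.06,-0.11],"delta_rot":[0,0,0.05]},{"dp":[0.011,-0.1,-0.11],"delta_rot":[0,0,0.1]},{"dp":[0.016,-0.15,-0.11],"delta_rot":[0,0,0.15]},{"dp":[0.021,-0.2,-0.11],"delta_rot":[0,0,0.2]},{"dp":[0.027,-0.25,-0.11],"delta_rot":[0,0,0.25]},{"dp":[0.032,-0.3,-0.11],"delta_rot":[0,0,0.3]},{"dp":[0.037,-0.35,-0.11],"delta_rot":[0,0,0.3]},{"dp":[0.043,-0.4,-0.11],"delta_rot":[0,0,0.3]},{"dp":[0.048,-0.45,-0.11],"delta_rot":[0,0,0.3]}]'
python3 - <<'E'
from h import *
f=grab("top")
m=mask(f,(0,0,170),(180,40,255),(380,205,445,285)); c=big(m)[:,0]; print("tile top",rect(toworld(f,cv2.convexHull(c)[:,0],.006)), cv2.contourArea(c))
go([.48,-.356,.09],81)
E
```

```text
clock: 18.98
tcp_pos: [0.468, -0.0823, 0.174]
orientation: [-0.244, -3.131, 0.0]
contact_force: [0.8, 0.2, -4.6]
grip_width: 0.0251
gripper_force: 69.8
tile top (array([ 479.7, -356.6]), array([109.3, 108.7]), -9.9) 1583.0
dp [-0.0554, -0.2599, 0.0857] rot [-0.004, 0.001, -0.006] | pos [ 0.4677 -0.0901  0.1745] w 0.0247 j7 1.61 t 19.02
```

```bash
python3 -m handwheel '[{"dp":[-0.011,-0.05,0],"delta_rot":[0,0,0]},{"dp":[-0.022,-0.1,0],"delta_rot":[0,0,0]},{"dp":[-0.032,-0.15,0],"delta_rot":[0,0,0]},{"dp":[-0.042,-0.195,0],"delta_rot":[0,0,0]},{"dp":[-0.049,-0.23,0.01],"delta_rot":[0,0,0]},{"dp":[-0.053,-0.25,0.03],"delta_rot":[0,0,0]},{"dp":[-0.055,-0.26,0.06],"delta_rot":[0,0,0]},{"dp":[-0.055,-0.26,0.085],"delta_rot":[0,0,0]},{"dp":[-0.055,-0.26,0.085],"delta_rot":[0,0,0]},{"dp":[-0.055,-0.26,0.085],"delta_rot":[0,0,0]}]'
python3 - <<'E'
from h import *
go([.48,-.356,.036],81)
E
```

```text
clock: 20.27
tcp_pos: [0.4831, -0.3461, 0.0901]
orientation: [0.244, 3.132, -0.0]
contact_force: [0.0, 0.6, -4.5]
grip_width: 0.0247
gripper_force: 70.5
dp [0.0016, -0.0103, 0.0541] rot [-0.0, 0.0, 0.002] | pos [ 0.4831 -0.3461  0.0901] w 0.0247 j7 2.24 t 20.27
```

```bash
python3 -m handwheel '[{"dp":[0.0015,-0.01,0.01],"delta_rot":[0,0,0]},{"dp":[0.0015,-0.01,0.03],"delta_rot":[0,0,0]},{"dp":[0.0015,-0.01,0.045],"delta_rot":[0,0,0]},{"dp":[0.0015,-0.01,0.052],"delta_rot":[0,0,0]},{"dp":[0.0015,-0.01,0.0545],"delta_rot":[0,0,0]},{"dp":[0.0015,-0.01,0.0545],"delta_rot":[0,0,0]}]';  python3 -m handwheel '[{"dp":[0,0,0],"delta_rot":[0,0,0]},{"dp":[0,0,0],"delta_rot":[0,0,0]},{"dp":[0,0,0],"delta_rot":[0,0,0]},{"dp":[0,0,0],"delta_rot":[0,0,0]},{"dp":[0,0,0],"delta_rot":[0,0,0]},{"dp":[0,0,-0.03],"delta_rot":[0,0,0]},{"dp":[0,0,-0.08],"delta_rot":[0,0,0]},{"dp":[0,0,-0.13],"delta_rot":[0,0,0]},{"dp":[0.03,0,-0.18],"delta_rot":[0,0,0]},{"dp":[0.05,0,-0.2],"delta_rot":[0,0,0]},{"dp":[0.05,0,-0.2],"delta_rot":[0,0,0]}]' 1
python3 - <<'E'
from h import *
go([.56,-.183,.24],80)
grab("wrist","w7"); grab("top","t2")
E
```

```text
clock: 21.02
tcp_pos: [0.48, -0.356, 0.0355]
orientation: [0.244, 3.132, -0.0]
contact_force: [1.2, 0.2, -4.6]
grip_width: 0.0248
gripper_force: 70.6
clock: 22.4
tcp_pos: [0.4299, -0.3489, 0.237]
orientation: [0.247, 3.128, -0.001]
contact_force: [0.1, -0.3, -0.6]
grip_width: 0.0853
gripper_force: 0.0
dp [-0.1025, 0.1842, -0.0027] rot [-0.0, 0.003, 0.017] | pos [ 0.4299 -0.3489  0.237 ] w 0.0853 j7 2.18 t 22.4
```

View pics/w7.png

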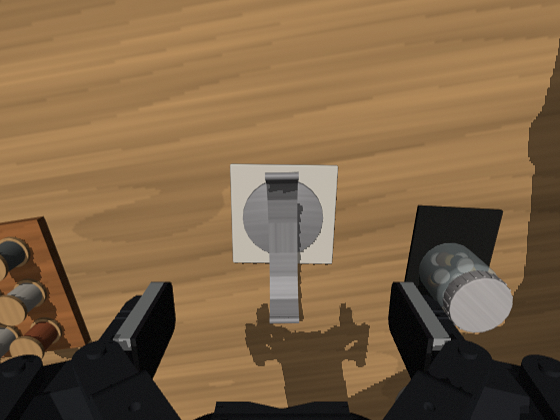

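The stand is centred on the tile: its foot spans columns 243–323 and rows 178–254, and the tile spans columns 232–335 and rows 164–264. Next is the jar at right.

```bash
python3 -m handwheel '[{"dp":[-0.07,0.17,-0.02],"delta_rot":[0,0,0.02]},{"dp":[-0.07,0.17,-0.02],"delta_rot":[0,0,0.02]},{"dp":[-0.07,0.17,-0.02],"delta_rot":[0,0,0.02]},{"dp":[-0.07,0.182,-0.02],"delta_rot":[0,0,0.02]},{"dp":[-0.07,0.182,-0.02],"delta_rot":[0,0,0.02]},{"dp":[-0.07,0.182,-0.02],"delta_rot":[0,0,0.02]},{"dp":[-0.07,0.182,-0.02],"delta_rot":[0,0,0.02]}]'
python3 - <<'E'
from h import *
go([.562,-.185,.24],80)
grab("wrist","w8")
E
```

```text
clock: 23.38
tcp_pos: [0.527, -0.1809, 0.2551]
orientation: [-0.28, -3.129, 0.001]
contact_force: [0.2, -0.2, 0.9]
grip_width: 0.0852
gripper_force: 0.0
dp [-0.0352, 0.0022, 0.0151] rot [-0.0, -0.0, -0.004] | pos [ 0.527  -0.1809  0.2551] w 0.0852 j7 1.77 t 23.38
```

View pics/w8.png

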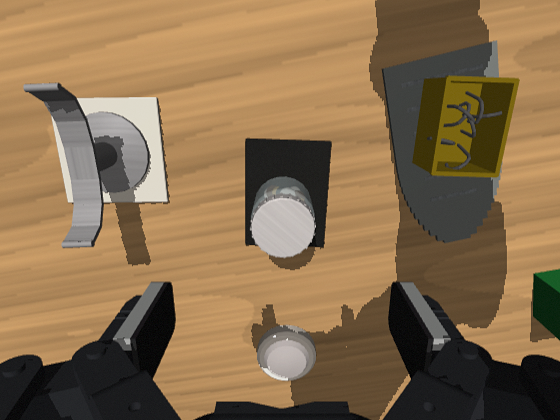

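The lid's centre is at about (283,227). The mat's corners are (246,139), (331,142), (323,248) and (246,246). The press light at (287,352) is clear of the move.

```bash
python3 - <<'E'
from h import *
f=grab("wrist")
m=mask(f,(0,0,150),(180,30,255),(240,190,325,270)); c=big(m)[:,0]; (u,v),rr=cv2.minEnclosingCircle(c); P=toworld(f,[u,v],.084)[0]; print("lid",u,v,rr,P)
print("mat",rect(toworld(f,[(246,138.5),(331,141.5),(324,248.5),(246,246)],.006)))
go([P[0],P[1],.026],80)
E
```

```text
lid 282.3163757324219 225.9381866455078 32.46117401123047 [ 0.56585452 -0.18633833  0.084     ]
mat (array([ 561.5, -180.5]), array([121.2,  88.6]), -11.9)
dp [-0.039, 0.0009, 0.2292] rot [-0.0, -0.0, -0.003] | pos [ 0.5273 -0.1803  0.2552] w 0.0853 j7 1.77 t 23.48
```

```bash
python3 -m handwheel '[{"dp":[-0.038,0.001,0.03],"delta_rot":[0,0,0]},{"dp":[-0.038,0.001,0.08],"delta_rot":[0,0,0]},{"dp":[-0.038,0.001,0.12],"delta_rot":[0,0,0]},{"dp":[-0.038,0.001,0.16],"delta_rot":[0,0,0]},{"dp":[-0.038,0.001,0.2],"delta_rot":[0,0,0]},{"dp":[-0.038,0.001,0.222],"delta_rot":[0,0,0]},{"dp":[-0.038,0.001,0.231],"delta_rot":[0,0,0]},{"dp":[-0.038,0.001,0.231],"delta_rot":[0,0,0]}]'; python3 -m handwheel '[{"dp":[0,0,0],"delta_rot":[0,0,0]},{"dp":[0,0,0],"delta_rot":[0,0,0]},{"dp":[0,0,0],"delta_rot":[0,0,0]},{"dp":[0,0,0],"delta_rot":[0,0,0]},{"dp":[0,0,0],"delta_rot":[0,0,0]},{"dp":[0,0,0],"delta_rot":[0,0,0]},{"dp":[0,0,-0.01],"delta_rot":[0,0,0]},{"dp":[0,0,-0.03],"delta_rot":[0,0,0]},{"dp":[0,0,-0.03],"delta_rot":[0,0,0]}]' 0.4 45
python3 - <<'E'
from h import *
go([.4515,.367,.13],80)
E
```

```text
clock: 24.48
tcp_pos: [0.5654, -0.1852, 0.0243]
orientation: [-0.277, -3.129, 0.0]
contact_force: [-0.3, -1.2, 0.2]
grip_width: 0.0854
gripper_force: 0.0
clock: 25.6
tcp_pos: [0.567, -0.1853, 0.0566]
orientation: [0.275, 3.125, -0.001]
contact_force: [-0.4, -1.2, -2.0]
grip_width: 0.0607
gripper_force: 49.3
dp [0.21, 0.5236, -0.0743] rot [-0.0, 0.004, -0.001] | pos [ 0.567  -0.1853  0.0566] w 0.0607 j7 1.91 t 25.6
```

```bash
python3 -m handwheel '[{"dp":[0,0,-0.03],"delta_rot":[0,0,0]},{"dp":[0,0,-0.07],"delta_rot":[0,0,0]},{"dp":[0.008,0.021,-0.09],"delta_rot":[0,0,0]},{"dp":[0.021,0.052,-0.095],"delta_rot":[0,0,0]},{"dp":[0.038,0.094,-0.095],"delta_rot":[0,0,0]},{"dp":[0.055,0.136,-0.095],"delta_rot":[0,0,0]},{"dp":[0.071,0.178,-0.095],"delta_rot":[0,0,0]},{"dp":[0.088,0.22,-0.095],"delta_rot":[0,0,0]},{"dp":[0.105,0.262,-0.095],"delta_rot":[0,0,0]},{"dp":[0.122,0.304,-0.095],"delta_rot":[0,0,0]},{"dp":[0.139,0.346,-0.095],"delta_rot":[0,0,0]},{"dp":[0.155,0.387,-0.095],"delta_rot":[0,0,0]}]';  python3 -m handwheel '[{"dp":[0.015,0.036,0],"delta_rot":[0,0,0]},{"dp":[0.027,0.067,0],"delta_rot":[0,0,0]},{"dp":[0.037,0.092,0],"delta_rot":[0,0,0]},{"dp":[0.045,0.112,0],"delta_rot":[0,0,0]},{"dp":[0.05,0.126,0],"delta_rot":[0,0,0]},{"dp":[0.054,0.135,0],"delta_rot":[0,0,0]},{"dp":[0.055,0.136,0],"delta_rot":[0,0,0]},{"dp":[0.055,0.136,0],"delta_rot":[0,0,0]}]'
python3 - <<'E'
from h import *
go([.4515,.367,.024],80)
f=grab("wrist","w9"); t=grab("top","t3")
c=big(mask(t,(0,108,60),(15,255,255),(118,228,170,275)))[:,0]; h=toworld(t,cv2.convexHull(c)[:,0],.006)
print(cv2.minEnclosingCircle((h[:,:2]*1000).astype(np.float32)))
E
```

```text
clock: 27.1
tcp_pos: [0.4798, 0.2248, 0.1494]
orientation: [0.276, 3.129, 0.0]
contact_force: [0.9, -0.1, -2.6]
grip_width: 0.0609
gripper_force: 50.0
clock: 28.1
tcp_pos: [0.4503, 0.3659, 0.1492]
orientation: [-0.277, -3.129, 0.001]
contact_force: [-0.2, -0.3, -2.6]
grip_width: 0.061
gripper_force: 50.0
dp [-0.001, 0.0013, 0.1252] rot [-0.001, 0.0, -0.002] | pos [0.4503 0.3659 0.1492] w 0.061 j7 0.79 t 28.1
((450.5389709472656, 367.619873046875), 54.8599739074707)
```

View pics/w9.png

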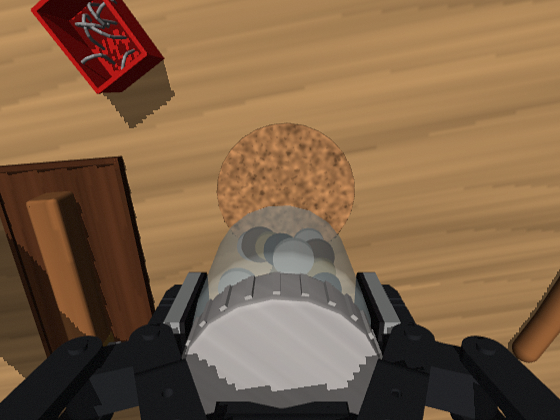

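The jar is held upright. The whole coaster shows behind it, with its top at row 123 and its sides at columns 217 and 355, so I'll fit its centre here.

```bash
python3 - <<'E'
from h import *
f=grab("wrist")
p=toworld(f,[(217,187),(355,188),(286,122.5),(230,146),(342,146),(224,213),(349,212)],.006)[:,:2]
s=np.linalg.lstsq(np.c_[2*p,np.ones(len(p))],(p**2).sum(1),rcond=None)[0]; print("coaster",s[:2],np.sqrt(s[2]+s[0]**2+s[1]**2))
go([.4515,.368,.0265],80)
E
```

```text
coaster [0.45001594 0.37014916] 0.05388000340671238
dp [-0.0007, 0.0022, 0.1229] rot [-0.0, 0.0, -0.003] | pos [0.4505 0.366  0.1494] w 0.0606 j7 0.79 t 28.25
```

```bash
python3 -m handwheel '[{"dp":[0.0005,0.0025,0.015],"delta_rot":[0,0,0]},{"dp":[0.0005,0.0025,0.04],"delta_rot":[0,0,0]},{"dp":[0.0005,0.0025,0.065],"delta_rot":[0,0,0]},{"dp":[0.0005,0.0025,0.085],"delta_rot":[0,0,0]},{"dp":[0.0005,0.0025,0.1],"delta_rot":[0,0,0]},{"dp":[0.0005,0.0025,0.11],"delta_rot":[0,0,0]},{"dp":[0.0005,0.0025,0.115],"delta_rot":[0,0,0]},{"dp":[0.0005,0.0025,0.117],"delta_rot":[0,0,0]},{"dp":[0.0005,0.0025,0.119],"delta_rot":[0,0,0]},{"dp":[0.0005,0.0025,0.121],"delta_rot":[0,0,0]},{"dp":[0.0005,0.0025,0.121],"delta_rot":[0,0,0]}]';python3 -m handwheel '[{"dp":[0,0,0.001],"delta_rot":[0,0,0]},{"dp":[0,0,0.001],"delta_rot":[0,0,0]}]';python3 -m handwheel '[{"dp":[0,0,0.001],"delta_rot":[0,0,0]},{"dp":[0,0,0.001],"delta_rot":[0,0,0]}]'
```

```text
clock: 29.62
tcp_pos: [0.45, 0.3694, 0.0284]
orientation: [0.276, 3.129, 0.0]
contact_force: [-0.3, 0.1, -2.7]
grip_width: 0.0607
gripper_force: 50.0
clock: 29.88
tcp_pos: [0.45, 0.3694, 0.0273]
orientation: [-0.276, -3.129, -0.0]
contact_force: [0.5, 0.6, -2.4]
grip_width: 0.061
gripper_force: 50.0
clock: 30.12
tcp_pos: [0.45, 0.3694, 0.0262]
orientation: [-0.276, -3.129, 0.0]
contact_force: [0.7, 0.2, -2.1]
grip_width: 0.0606
gripper_force: 50.0
```

```bash
for i in 1 2; do :; done; python3 -m handwheel '[{"dp":[0,0,0.001],"delta_rot":[0,0,0]},{"dp":[0,0,0.001],"delta_rot":[0,0,0]}]' | grep -A0 -E 'tcp|contact';python3 -m handwheel '[{"dp":[0,0,0.001],"delta_rot":[0,0,0]},{"dp":[0,0,0.001],"delta_rot":[0,0,0]}]'| grep -E 'tcp|contact'
```

```text
tcp_pos: [0.45, 0.3694, 0.0259]
--
contact_force: [-3.0, -1.7, 4.8]
tcp_pos: [0.45, 0.3694, 0.0259]
contact_force: [-5.0, -3.6, 14.4]
```

```bash
python3 -m handwheel '[{"dp":[0,0,-0.001],"delta_rot":[0,0,0]},{"dp":[0,0,-0.001],"delta_rot":[0,0,0]}]' | grep contact; python3 -m handwheel '[{"dp":[0,0,0],"delta_rot":[0,0,0]},{"dp":[0,0,0],"delta_rot":[0,0,0]},{"dp":[0,0,0],"delta_rot":[0,0,0]},{"dp":[0,0,0],"delta_rot":[0,0,0]},{"dp":[0,0,-0.03],"delta_rot":[0,0,0]},{"dp":[0,0,-0.07],"delta_rot":[0,0,0]},{"dp":[0,0,-0.12],"delta_rot":[0,0,0]},{"dp":[0.02,0,-0.17],"delta_rot":[0,0,0]},{"dp":[0.03,0,-0.2],"delta_rot":[0,0,0]},{"dp":[0.03,0,-0.2],"delta_rot":[0,0,0]}]' 1
python3 - <<'E'
from h import *
go([.515,-.007,.24],78)
grab("wrist","w10")
E
```

```text
contact_force: [-2.8, -0.6, 7.7]
clock: 32.12
tcp_pos: [0.4209, 0.3761, 0.2279]
orientation: [0.274, 3.127, 0.007]
contact_force: [0.3, -0.1, -0.2]
grip_width: 0.0854
gripper_force: 0.0
dp [-0.1592, -0.3609, -0.0136] rot [0.005, 0.002, 0.035] | pos [0.4209 0.3761 0.2279] w 0.0854 j7 0.69 t 32.12
```

View pics/w10.png

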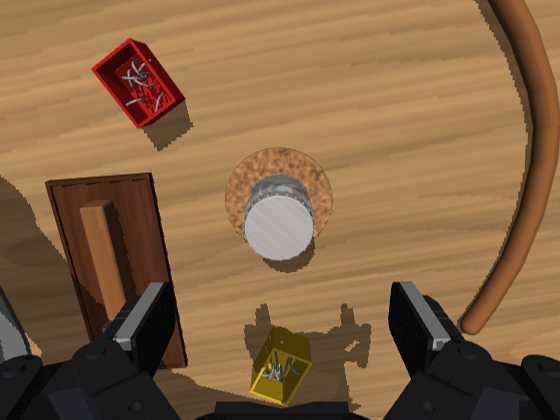

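The jar stands upright on the coaster, with its lid at (279,228) and the coaster's edges at columns 225 and 332 and row 148. I'll work out the offset.

```bash
python3 - <<'E'
from h import *
f=grab("wrist")
p=toworld(f,[(225,198),(332,199),(279,147.5),(236,167),(321,167),(232,223)],.006)[:,:2]
s=np.linalg.lstsq(np.c_[2*p,np.ones(len(p))],(p**2).sum(1),rcond=None)[0]; print("coaster",s[:2],np.sqrt(s[2]+s[0]**2+s[1]**2))
c=big(mask(f,(0,0,150),(180,30,255),(235,180,325,270)))[:,0]; (u,v),r=cv2.minEnclosingCircle(c); print(u,v,r,toworld(f,[u,v],.084))
E
python3 -m handwheel '[{"dp":[-0.13,-0.36,-0.014],"delta_rot":[0,0,0.035]},{"dp":[-0.13,-0.36,-0.014],"delta_rot":[0,0,0.035]},{"dp":[-0.13,-0.36,-0.014],"delta_rot":[0,0,0.035]},{"dp":[-0.13,-0.36,-0.014],"delta_rot":[0,0,0.035]},{"dp":[-0.13,-0.36,-0.014],"delta_rot":[0,0,0.035]},{"dp":[-0.13,-0.36,-0.014],"delta_rot":[0,0,0.035]},{"dp":[-0.13,-0.36,-0.014],"delta_rot":[0,0,0.035]},{"dp":[-0.13,-0.36,-0.014],"delta_rot":[0,0,0.035]},{"dp":[-0.13,-0.36,-0.014],"delta_rot":[0,0,0.035]}]'
python3 - <<'E'
from h import *
f=grab("wrist","w11")
c=np.vstack([x[:,0] for x in cv2.findContours(mask(f,(22,150,150),(35,255,255)),0,1)[0]]); print(cv2.boundingRect(c), rect(toworld(f,cv2.convexHull(c)[:,0],.062)))
E
```

```text
coaster [0.45023551 0.36791421] 0.05381439896681277
279.5 228.5 35.107078552246094 [[0.4505309  0.36908804 0.084     ]]
clock: 33.35
tcp_pos: [0.4852, -0.0008, 0.2386]
orientation: [-0.326, -3.123, 0.0]
contact_force: [-0.3, 1.0, -0.1]
grip_width: 0.0851
gripper_force: 0.0
(247, 173, 67, 85) (array([516.1,  -8.6]), array([79.5, 59.5]), -11.3)
```

View pics/w11.png

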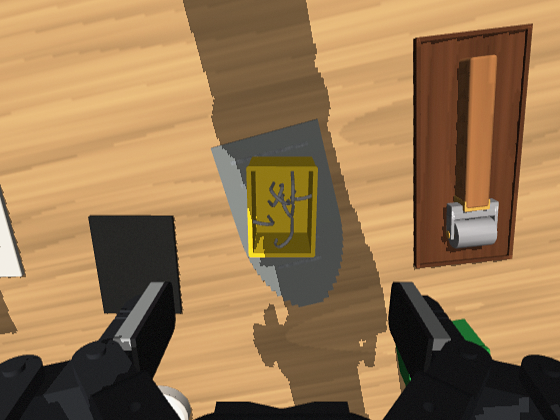

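The tub is on the rest, with its rim from (247,167) to (316,257), square with the tool. The mat at left is clear.

```bash
python3 - <<'E'
from h import *
t=grab("top"); c=big(mask(t,(0,0,15),(180,70,55),(318,180,375,245)))[:,0]; print("mat",rect(toworld(t,cv2.convexHull(c)[:,0],.006)),cv2.boundingRect(c))
f=grab("wrist"); print("rim",rect(toworld(f,[(247,167),(316,167),(316,257.5),(248,257.5)],.062)),"mat", rect(toworld(f,[(89,215),(174,216),(182,314)],.006)))
go([.5155,-.0075,.0195],78.3)
E
```

```text
mat (array([ 558.5, -182. ]), array([118.5,  89. ]), -11.7) (326, 189, 41, 49)
rim (array([514.6,  -6. ]), array([85.7, 63.5]), -11.8) mat (array([ 560.6, -179.1]), array([120.1,  89.8]), -12.6)
dp [-0.0309, -0.0, 0.2195] rot [-0.0, -0.001, -0.004] | pos [ 0.4854 -0.0011  0.239 ] w 0.0853 j7 1.37 t 33.5
```

```bash
python3 -m handwheel '[{"dp":[-0.031,0,0.05],"delta_rot":[0,0,0]},{"dp":[-0.031,0,0.1],"delta_rot":[0,0,0]},{"dp":[-0.031,0,0.15],"delta_rot":[0,0,0]},{"dp":[-0.031,0,0.19],"delta_rot":[0,0,0]},{"dp":[-0.031,0,0.213],"delta_rot":[0,0,0]},{"dp":[-0.031,0,0.2195],"delta_rot":[0,0,0]},{"dp":[-0.031,0,0.2195],"delta_rot":[0,0,0]}]'; python3 -m handwheel '[{"dp":[0,0,0],"delta_rot":[0,0,0]},{"dp":[0,0,0],"delta_rot":[0,0,0]},{"dp":[0,0,0],"delta_rot":[0,0,0]},{"dp":[0,0,0],"delta_rot":[0,0,0]},{"dp":[0,0,0],"delta_rot":[0,0,0]},{"dp":[0,0,0],"delta_rot":[0,0,0]},{"dp":[0,0,-0.02],"delta_rot":[0,0,0]},{"dp":[0,0,-0.05],"delta_rot":[0,0,0]},{"dp":[0,0,-0.07],"delta_rot":[0,0,0]},{"dp":[0,0,-0.07],"delta_rot":[0,0,0]}]' 0.3 30
python3 - <<'E'
from h import *
go([.5595,-.181,.02],78)
E
```

```text
clock: 34.38
tcp_pos: [0.5161, -0.0086, 0.02]
orientation: [0.329, 3.124, 0.0]
contact_force: [-0.6, -0.6, 0.8]
grip_width: 0.0855
gripper_force: 0.0
clock: 35.62
tcp_pos: [0.5169, -0.0088, 0.0912]
orientation: [0.33, 3.121, 0.002]
contact_force: [1.7, -0.2, -1.2]
grip_width: 0.0597
gripper_force: 33.1
dp [-0.0774, -0.1596, 0.0711] rot [0.002, 0.003, -0.001] | pos [ 0.5169 -0.0088  0.0912] w 0.0597 j7 1.61 t 35.62
```

```bash
python3 -m handwheel '[{"dp":[-0.01,-0.02,0],"delta_rot":[0,0,0]},{"dp":[-0.028,-0.06,0],"delta_rot":[0,0,0]},{"dp":[-0.047,-0.1,0],"delta_rot":[0,0,0]},{"dp":[-0.065,-0.135,0],"delta_rot":[0,0,0]},{"dp":[-0.077,-0.16,0.01],"delta_rot":[0,0,0]},{"dp":[-0.077,-0.16,0.03],"delta_rot":[0,0,0]},{"dp":[-0.077,-0.16,0.04],"delta_rot":[0,0,0]},{"dp":[-0.077,-0.16,0.04],"delta_rot":[0,0,0]},{"dp":[-0.077,-0.16,0.04],"delta_rot":[0,0,0]}]'
python3 - <<'E'
from h import *
go([.5595,-.181,.02],78); f=grab("wrist","w12")
E
```

```text
clock: 36.75
tcp_pos: [0.5579, -0.1807, 0.0499]
orientation: [0.328, 3.124, 0.001]
contact_force: [0.2, -0.3, -1.2]
grip_width: 0.0597
gripper_force: 33.1
dp [-0.0016, 0.0, 0.0299] rot [0.0, 0.0, -0.0] | pos [ 0.5579 -0.1807  0.0499] w 0.0597 j7 1.96 t 36.75
```

```bash
python3 -m handwheel '[{"dp":[-0.0015,0,0.01],"delta_rot":[0,0,0]},{"dp":[-0.0015,0,0.02],"delta_rot":[0,0,0]},{"dp":[-0.0015,0,0.026],"delta_rot":[0,0,0]},{"dp":[-0.0015,0,0.029],"delta_rot":[0,0,0]},{"dp":[-0.0015,0,0.0295],"delta_rot":[0,0,0]},{"dp":[-0.0015,0,0.0295],"delta_rot":[0,0,0]}]'; python3 -m handwheel '[{"dp":[0,0,0],"delta_rot":[0,0,0]},{"dp":[0,0,0],"delta_rot":[0,0,0]},{"dp":[0,0,0],"delta_rot":[0,0,0]},{"dp":[0,0,0],"delta_rot":[0,0,0]},{"dp":[0,0,-0.03],"delta_rot":[0,0,0]},{"dp":[0,0,-0.07],"delta_rot":[0,0,0]},{"dp":[0,0,-0.12],"delta_rot":[0,0,0]},{"dp":[0.02,0,-0.17],"delta_rot":[0,0,0]},{"dp":[0.03,0,-0.2],"delta_rot":[0,0,0]},{"dp":[0.03,0,-0.2],"delta_rot":[0,0,0]}]' 1
python3 - <<'E'
from h import *
f=grab("wrist","w13"); t=grab("top","t4")
E
```

```text
clock: 37.55
tcp_pos: [0.5587, -0.1819, 0.0209]
orientation: [-0.331, -3.123, -0.001]
contact_force: [-4.4, 2.4, 9.2]
grip_width: 0.0597
gripper_force: 34.3
clock: 38.8
tcp_pos: [0.5306, -0.1761, 0.2226]
orientation: [0.331, 3.119, 0.001]
contact_force: [0.8, 1.6, 0.3]
grip_width: 0.0852
gripper_force: 0.0
```

View pics/w13.png

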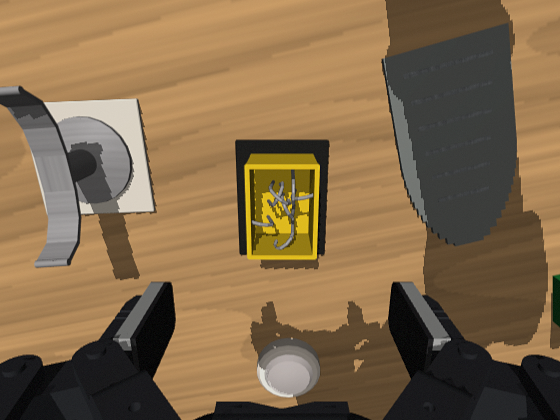

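The tub is on the mat. Its rim corners are (246,164), (319,164), (317,259) and (248,259), and the mat's are (236,140), (328,140), (324,255) and (239,254). Now I'll check the numbers.

```bash
python3 - <<'E'
from h import *
f=grab("wrist"); t=grab("top")
print("mat",rect(toworld(f,[(236,140),(328,140),(323.5,255.5),(239,254.5)],.006)),"rim",rect(toworld(f,[(245.5,164),(319.5,164),(317.5,259.5),(247.5,259.5)],.062)))
a=t["img"]; cv2.imwrite("pics/crop_end.png",cv2.resize(a[165:325,115:445],None,fx=2.4,fy=2.4,interpolation=cv2.INTER_CUBIC))
E
```

```text
mat (array([ 557.6, -180.7]), array([119.1,  87.9]), -12.0) rim (array([ 552.7, -178.5]), array([85. , 61.6]), -12.0)
```

View pics/crop_end.png

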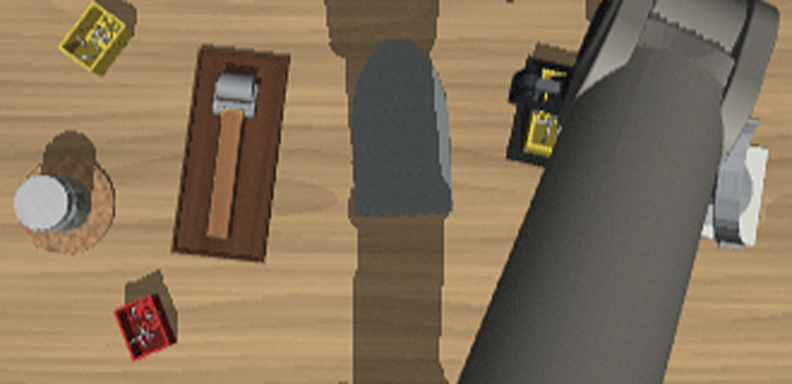

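Everything is in place except that the tub may be about 5 mm short along the mat. I'll clear the arm and check from above.

```bash
python3 -m handwheel '[{"dp":[0,0.2,0],"delta_rot":[0,0,0]},{"dp":[0,0.2,0],"delta_rot":[0,0,0]},{"dp":[0,0.2,0],"delta_rot":[0,0,0]},{"dp":[0,0.2,0],"delta_rot":[0,0,0]},{"dp":[0,0.2,0],"delta_rot":[0,0,0]},{"dp":[0,0.2,0],"delta_rot":[0,0,0]}]' >/dev/null
python3 - <<'E'
from h import *
t=grab("top","t5"); s=grab("scene","s5")
c=big(mask(t,(0,0,15),(180,70,55),(318,180,375,245)))[:,0]; print("mat",rect(toworld(t,cv2.convexHull(c)[:,0],.006)))
go([.557,-.1795,.0205],78)
im=np.vstack([cv2.resize(t["img"][180:250,315:445],None,fx=4,fy=4,interpolation=cv2.INTER_CUBIC),cv2.resize(s["img"][130:210,195:325],None,fx=4,fy=4,interpolation=cv2.INTER_CUBIC)]); cv2.imwrite("pics/chk.png",im)
E
```

```text
mat (array([ 558.2, -181.9]), array([117.7,  89.4]), -11.9)
dp [-0.028, -0.1955, 0.1998] rot [-0.001, -0.0, -0.005] | pos [0.5713 0.0176 0.2202] w 0.0855 j7 1.44 t 39.85
```

View pics/chk.png

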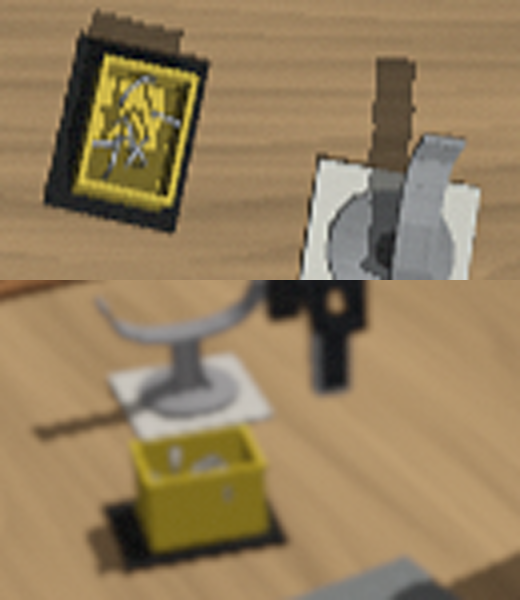

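```bash
python3 - <<'E'
from h import *
t=grab("top"); s=grab("scene")
print("rim top",rect(toworld(t,np.array([(103,53),(202,74),(178,211),(74,191)])/4+(315,180)-.4,.062)))
o=np.array([195,130.])
g=lambda p:toworld(s,(np.array(p)-(0,280))/4+o-.4,.006)[:,:2].round(4)
print("tub base",g([(146,553),(270,531)]),"mat",g([(107,507),(133,570),(286,543)]))
m=mask(t,(20,120,40),(35,255,255),(330,185,372,240)); c=big(m)[:,0]; print(rect(toworld(t,cv2.convexHull(c)[:,0],.062)))
E
```

```text
rim top (array([ 552.4, -181.8]), array([92. , 67.6]), -10.3)
tub base [[ 0.6078 -0.1572]
 [ 0.5187 -0.1377]] mat [[ 0.6079 -0.2266]
 [ 0.6243 -0.1427]
 [ 0.516  -0.1183]]
(array([ 551.8, -179.6]), array([94.6, 66.9]), -11.4)
```

The views disagree on the lengthwise offset. I'll settle it with the wrist camera straight above the tub, where both outlines show.

```bash
python3 -m handwheel '[{"dp":[-0.07,-0.19,-0.02],"delta_rot":[0,0,0]},{"dp":[-0.07,-0.19,-0.02],"delta_rot":[0,0,0]},{"dp":[-0.07,-0.19,-0.02],"delta_rot":[0,0,0]},{"dp":[-0.07,-0.19,-0.02],"delta_rot":[0,0,0]},{"dp":[-0.105,-0.19,-0.02],"delta_rot":[0,0,0]},{"dp":[-0.105,-0.19,-0.02],"delta_rot":[0,0,0]},{"dp":[-0.105,-0.19,-0.02],"delta_rot":[0,0,0]},{"dp":[-0.105,-0.19,-0.02],"delta_rot":[0,0,0]}]' >/dev/null
python3 - <<'E'
from h import *
f=grab("wrist","w14"); print(np.array(f["world_from_camera"])[:3,3].round(3)); go([.557,-.1795,.0205],78)
u,v=topix(f,[[.558,-.18,.03]])[0].astype(int); print(u,v)
roi=(u-90,max(v-90,0),u+90,v+100)
c=big(mask(f,(0,0,0),(180,120,60),roi))[:,0]; print("mat",rect(toworld(f,cv2.convexHull(c)[:,0],.006)),cv2.boundingRect(c))
c=np.vstack([x[:,0] for x in cv2.findContours(mask(f,(22,120,60),(35,255,255),roi),0,1)[0]]); print("rim",rect(toworld(f,cv2.convexHull(c)[:,0],.062)),cv2.boundingRect(c))
cv2.imwrite("pics/w14c.png",cv2.resize(f["img"][roi[1]:roi[3],roi[0]:roi[2]],None,fx=3,fy=3)); print(roi)
E
```

```text
[ 0.558 -0.17   0.382]
dp [0.0768, -0.0085, 0.2199] rot [0.0, -0.0, -0.001] | pos [ 0.634  -0.1874  0.2404] w 0.0857 j7 1.82 t 41.0
271 90
mat (array([ 561. , -181.6]), array([117.8,  89.1]), -12.1) (222, 26, 98, 130)
rim (array([ 555.7, -180.7]), array([85.4, 62.6]), -12.0) (228, 30, 81, 112)
(np.int64(181), np.int64(0), np.int64(361), np.int64(190))
```

View pics/w14c.png

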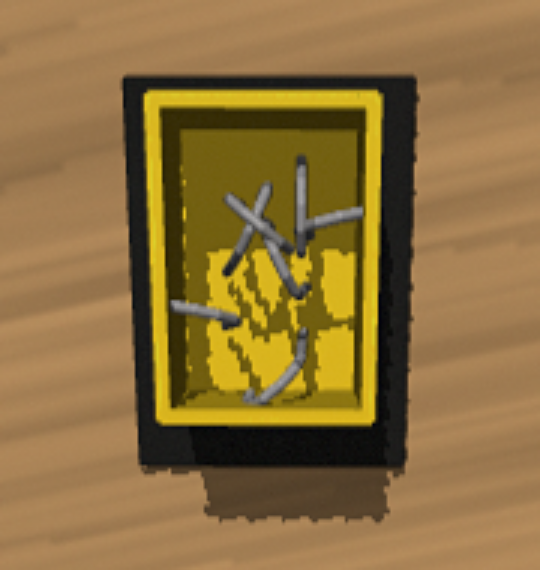

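From directly above, the tub sits 4–5 mm toward the base along the mat's length but square with it (rim at crop rows 90–425, mat rows 77–470). I'll regrasp it and shift it 4.5 mm.

```bash
python3 -m handwheel '[{"dp":[0.05,-0.01,0.01],"delta_rot":[0,0,0]},{"dp":[0.0775,-0.01,0.03],"delta_rot":[0,0,0]},{"dp":[0.0775,-0.01,0.07],"delta_rot":[0,0,0]},{"dp":[0.0775,-0.01,0.11],"delta_rot":[0,0,0]},{"dp":[0.0775,-0.01,0.15],"delta_rot":[0,0,0]},{"dp":[0.0775,-0.01,0.19],"delta_rot":[0,0,0]},{"dp":[0.0775,-0.01,0.214],"delta_rot":[0,0,0]},{"dp":[0.0775,-0.01,0.2195],"delta_rot":[0,0,0]},{"dp":[0.0775,-0.01,0.2195],"delta_rot":[0,0,0]}]'; python3 -m handwheel '[{"dp":[0,0,0],"delta_rot":[0,0,0]},{"dp":[0,0,0],"delta_rot":[0,0,0]},{"dp":[0,0,0],"delta_rot":[0,0,0]},{"dp":[0,0,0],"delta_rot":[0,0,0]},{"dp":[0,0,0],"delta_rot":[0,0,0]},{"dp":[0,0,0],"delta_rot":[0,0,0]},{"dp":[0,0,-0.01],"delta_rot":[0,0,0]},{"dp":[-0.002,0,-0.02],"delta_rot":[0,0,0]},{"dp":[-0.0045,0,-0.02],"delta_rot":[0,0,0]},{"dp":[-0.0045,0,-0.02],"delta_rot":[0,0,0]}]' 0.3 30
python3 -c "
from h import *
go([.5605,-.182,.0205],78)"
```

```text
clock: 42.12
tcp_pos: [0.5569, -0.1815, 0.0214]
orientation: [0.33, 3.124, -0.0]
contact_force: [0.2, -0.4, 0.1]
grip_width: 0.0857
gripper_force: 0.0
clock: 43.38
tcp_pos: [0.5614, -0.1822, 0.0408]
orientation: [0.33, 3.124, 0.0]
contact_force: [0.4, 0.6, -1.1]
grip_width: 0.0598
gripper_force: 32.8
dp [0.0009, 0.0, 0.0203] rot [0.0, 0.0, -0.001] | pos [ 0.5614 -0.1822  0.0408] w 0.0598 j7 1.97 t 43.38
```

Now I'll lower it, release, and recheck from the same overhead view.

```bash
python3 -m handwheel '[{"dp":[0,0,0.01],"delta_rot":[0,0,0]},{"dp":[0,0,0.016],"delta_rot":[0,0,0]},{"dp":[0,0,0.018],"delta_rot":[0,0,0]},{"dp":[0,0,0.019],"delta_rot":[0,0,0]},{"dp":[0,0,0.0195],"delta_rot":[0,0,0]},{"dp":[0,0,0.0195],"delta_rot":[0,0,0]}]'; python3 -m handwheel '[{"dp":[0,0,0],"delta_rot":[0,0,0]},{"dp":[0,0,0],"delta_rot":[0,0,0]},{"dp":[0,0,0],"delta_rot":[0,0,0]},{"dp":[0,0,0],"delta_rot":[0,0,0]},{"dp":[0,0,-0.03],"delta_rot":[0,0,0]},{"dp":[0,0,-0.07],"delta_rot":[0,0,0]},{"dp":[0,0,-0.12],"delta_rot":[0,0,0]},{"dp":[-0.03,0,-0.17],"delta_rot":[0,0,0]},{"dp":[-0.077,0.01,-0.22],"delta_rot":[0,0,0]},{"dp":[-0.077,0.01,-0.22],"delta_rot":[0,0,0]},{"dp":[-0.077,0.01,-0.22],"delta_rot":[0,0,0]},{"dp":[-0.077,0.01,-0.22],"delta_rot":[0,0,0]}]' 1
python3 - <<'E'
from h import *
f=grab("wrist","w15")
u,v=topix(f,[[.558,-.18,.03]])[0].astype(int)
roi=(u-90,max(v-90,0),u+90,v+100)
c=big(mask(f,(0,0,0),(180,120,60),roi))[:,0]; print("mat",rect(toworld(f,cv2.convexHull(c)[:,0],.006)),cv2.boundingRect(c))
c=np.vstack([x[:,0] for x in cv2.findContours(mask(f,(22,120,60),(35,255,255),roi),0,1)[0]]); print("rim",rect(toworld(f,cv2.convexHull(c)[:,0],.062)),cv2.boundingRect(c))
print(status.get_obs()["gripper_force"],status.get_obs()["clock"])
E
```

```text
clock: 44.12
tcp_pos: [0.5603, -0.1821, 0.0221]
orientation: [-0.331, -3.123, -0.002]
contact_force: [-6.0, 2.5, 12.6]
grip_width: 0.0596
gripper_force: 34.4
clock: 45.62
tcp_pos: [0.6366, -0.1887, 0.2395]
orientation: [-0.332, -3.12, -0.001]
contact_force: [-0.1, -0.0, -0.5]
grip_width: 0.0853
gripper_force: 0.0
mat (array([ 560.9, -181.6]), array([118. ,  89.1]), -12.1) (222, 23, 99, 131)
rim (array([ 558.4, -181.2]), array([86.1, 62.6]), -12.1) (229, 30, 81, 113)
0.0 45.675
```

```bash
python3 -c "
from bench import r
print(r.hand_in())"
```

```text
the job is handed in; nothing more can be done
None
```

I handed in the job at about 46 s, with the jar on the coaster, the stand on the tile, the tub square on the mat and the roller lengthwise in the tray, each within about 3 mm of the middle by my camera measurements, the iron rest empty and the press light left alone.

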